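# Clamp the glued blank and start the cure timer

## Robot

A 7-joint arm with a two-finger parallel gripper is mounted at the origin on the work surface. World frame = base frame: x ahead of the robot, y to its left, z up, the work surface at z = 0. Lengths are in m, angles in rad, forces in N, time in s.
With the tool pointing down it reaches from about 0.425 to 0.875 m from the base axis. Payload 8.4 kg.
Tool frame: the origin (TCP) lies at the very end of the fingers, on their centre line; the grasp point (between the pads) lies 19 mm behind it; z points along the fingers, y is the line along which they close (so a half turn about z gives the same grasp; the last joint's range is limited). The gripper opens to 85 mm and grips with 20 to 120 N. Pads are 22 mm wide; open, the fingers measure 114 mm over their backs; the gripper's body (76 mm by 85 mm) begins 54 mm behind the grasp point. The pads swing forward as they close: fully open they stand 13 mm farther back than shut.
Start: joints at [1.073, 0.333, 0.04, 1.465, -0.013, 1.343, -0.059], TCP at [0.252, -0.599, 0.231] pointing down, gripper open.
Joint ranges: [-2.58, 2.58], [-0.38, 2.09], [-1.3, 1.39], [0.25, 2.4], [-1.5, 4.64], [0.08, 2.09], [-2.65, 2.65]. Speed limits (rad/s): [2.22, 2.22, 2.79, 2.79, 3.14, 3.14, 3.14].

## Interface

Orientations are given as a unit quaternion [w, x, y, z].
In Python, from rig import sensors, optics, bot gives the robot as it stands. The module is installed in compiled form; this text tells all that it offers.
- The arm moves only by the shell command python3 -m handwheel 'ROWS' [OPENING] [FORCE]. ROWS is JSON, a list of rows, each an object of numbers: "dx", "dy", "dz": the shift along the tool's x, y, z in units of 100 mm (1.0 is 100 mm); "ax", "ay", "az": the turn, a rotation vector about the tool's x, y, z in units of 30 degrees (1.0 is 30 degrees). In form: [{"dx": .., "dy": .., "dz": .., "ax": .., "ay": .., "az": ..}, ...]. A call has 1 to 20 rows; each row shifts and turns the commanded pose from where the row before left it, along the tool's axes as they then stand; what a row does not reach is not made up. A row lasts 1/8 s, in which the tool goes at most 62.5 mm and 10.7 degrees, less where a joint would pass 70% of its speed; a pose out of reach is approached as far as the arm can. A call with a number of a shift or a turn outside -1 to 1 is refused whole. A call with a gripper value outside its range is refused whole. OPENING is the opening, from 0 (shut) to 1 (fully open), set as the call begins (- or left out, the last holds). The fingers move at their own pace and stop on an object; FORCE is the grip in N (left out, the last holds). Time passes only in rows, so rows that do not move let the fingers close. It gives the time, the measured TCP pose, the force, the opening and the grip force at its end, in the units of the state.
- sensors.observe(): the state, without advancing time (a new reading comes with each control period).
- optics.camera(name): name is "side" or "top"; returns (picture, depth): 480x640x3 uint8, red, green, blue; 480x640 float32, m along the optical axis (not along the pixel's ray), 0 where there is no reading.
- optics.camera_params(name): a dict with "camera_matrix" (3x3 intrinsics, pixels), "extrinsics" (4x4, takes a point from world to camera coordinates). Camera axes: x right, y up, looking along -z (the intrinsics and any distortion apply to the point x, -y, -z); pixel columns grow to the right and rows downward; lengths in m; the calibration is good to about 2 mm. A picture is of the moment at which its call begins. camera_params takes no time and is no camera call.
- bot.finish_job(): hands the job in; it is judged then, once.
The state is a dict: "t": time; "joint_positions": joint angles; "qvel": joint speeds; "joint_torque": joint torques, N m; "position": TCP position; "eef_rot": TCP orientation; "ft_force": force on the tool from outside, world axes, zero at the start; "wrist_torque": the same for the moment, N m; "finger_gap": finger opening in m; "grasp_force": force on a finger pad.
Only numpy, scipy, OpenCV 4.12 (cv2) and the standard library are available. Lean on these libraries where they do the work, as an engineer would, in place of code of your own. Each camera call takes 0.05 s, during which the arm holds its last target. There are 200 camera calls.

## Task

Slide the glued wooden blank along the sloping bed of the glue clamp, under the clamp's foot, until it is fully home against the end stop. Then screw the clamp down with its wing handle until the sprung tab pops up out of the indicator housing behind the handle, and stop there without overtightening. Last, turn the cure timer's knob three clicks clockwise from off, and leave the other things on the table alone.

Things in the scene. Friction and masses are not known exactly. Their poses are not given: they have to be found in the camera images.
- clamp: Grey steel glue clamp fixed to the table. Origin on the table below bed_under_foot; y level along the bed towards the end stop (roughly away from the robot), x horizontal towards uphill (roughly to the robot's right), z up. The bed rises along +x at 30 degrees; its outward normal and the screw lean 30 degrees from vertical to -x. It runs from y = -157 to +67 mm and is 72 mm wide up the slope.
- bed_under_foot (a point): Point of the bed's surface on the screw axis, 75 mm above the table. A ledge along the bed's lower edge, 12 mm high, guides the blank. The end stop at the +y end is 24 mm high, its face at the clamp's y = +55 mm.
- bed_uphill (a point): Point of the bed's surface 30 mm straight uphill of bed_under_foot. From the uphill side a back post (50 mm wide, 73 to 101 mm uphill of the axis, 76 mm high) and a bridge arm (44 mm wide, 52 to 76 mm above the bed, ending 24 mm downhill of the axis) carry the screw over the bed.
- blank: Loose blank of two glued wood layers, 140 mm long (its y, along the bed), 45 mm wide (its x, up the slope), 20 mm thick (its z), 70 to 140 g. Origin: centre of its underside. It lies on the bed against the ledge, 30 to 60 mm short of the end stop, and slides to +y under the foot (4 mm or more to spare) when pushed on its free -y end.
- blank_home (a point): Where the blank's origin is when the blank is home against the end stop (on the bed, 15 mm to -y of the screw axis).
- handle_grip (a point): Grip point of the clamp's black wing handle, on the screw axis: a straight bar 68 mm long, 14 mm thick, 30 mm high along the axis; this point is 12 mm below its top, 18 mm above its underside. The indicator arm lies 7 mm below the bar and sinks with it. Take it along the screw axis, 30 degrees from vertical, fingertips not more than 20 mm past this point.
- handle_end (a point): A point at the end of the wing handle's bar, 34 mm from handle_grip along the bar (shows which way the bar points).
- clamp_handle (a joint): Turn of the wing handle (rad). Grows clockwise, seen from above the handle, which tightens: screw and handle advance 3 mm per rad towards the bed. Starts at 0.5 to 1.7; the foot meets the blank at about 3.0, the tab pops at about 4.3, overtightened at about 5, end stop 6.2. Stays where it is left. Takes about 0.12 N m free, 0.2 N m tight.
- foot (a joint): How far the sprung pressure foot (34 mm disc on the screw's lower end) has been pushed back into the screw (m): 0 until it bears on the blank, then 4 N per mm. At about 0.0038 (15 N, the set force) the tab pops out. More than 0.006 (24 N) is overtightened.
- tab (a joint): How far the brass indicator tab (28 mm wide, 8 mm thick) has come up out of its housing, along the screw axis (m). 0 = in (2 mm shows), 0.015 = popped out. A sprung tab behind a latch: it stays in until the set force, then snaps fully out at once and stays out; more than 0.0105 counts as out.
- tab_top (a point): Top of the indicator tab, 95 mm uphill of the screw axis. Its grey housing, 26 x 44 x 22 mm, stands on a flat dark steel arm (26 mm wide, 7 mm thick) of the screw's spindle, just below the handle: it does not turn, but sinks with the screw. The housing's top is 8 mm above the handle's lower edge.
- timer: Cure timer: black box 130 x 140 x 58 mm with an aluminium top plate, fixed to the table. Origin: centre of its underside; z up. Its knob turns about the vertical axis through the origin. Black marks on the plate, one per click, go clockwise from the longer off mark, which points to the box's +x.
- timer_grip (a point): Grip point of the timer's grey knob, on its axis, 93 mm above the table. The knob is a bar 60 mm long, 14 mm thick and 32 mm high (top at 100 mm) on a 64 mm disc 7 mm high whose top is 68 mm above the table; keep the fingertips above the disc.
- timer_pointer (a point): The pointer end of the timer knob's bar, 36 mm from timer_grip.
- timer_knob (a joint): Turn of the timer knob (rad), clockwise from above. 0 = off. One click every 0.449 rad (1/14 turn); between clicks it is drawn into the nearer one with up to 0.08 N m. Five clicks in all; three clicks = 1.346.
- spool: Bystander: black wire spool, 64 mm across, 56 mm high, origin at centre of underside. Leave alone.
- bead_tray: Bystander: white divided bead tray, 120 x 170 x 30 mm, origin at centre of underside. Leave alone.
- cup: Bystander: white mug, 74 mm across, 90 mm high, origin at centre of underside. Leave alone.
There are look-alikes about, which are no part of the job. Of the things like the blank, leave any that is pink or turquoise; of the rest the smaller one is meant.

How it is judged:
By the outcome, as a careful person would: the job done as asked, in the order asked, and still so for the second after the job is handed in, with the robot touching nothing.
It also fails if it takes over 72 s, if anything falls off the work surface, if the arm or the gripper's body presses on something with over 40 N, if the wrist force passes 120 N, or if a joint passes its speed limit or range.

## Working session

There is one attempt and no reset: what is moved stays moved. The work goes in short steps, Python scripts to look and compute and a shell command to move; the robot and the scene stay as the last step left them, time stands still between calls to the robot, and variables do not carry over. Pictures are saved under pics/ and viewed, at most 10 in all, crops included, and the job is handed in when it is done.

```bash
mkdir -p pics; cat > h.py <<'E'
import numpy as np, cv2
from rig import sensors, optics, bot
from scipy.spatial.transform import Rotation as R
def shot(n,f=None):
    p,d=optics.camera(n)
    if f: cv2.imwrite('pics/'+f,p[:,:,::-1])
    return p,d
def world(n,d):
    c=optics.camera_params(n);K=np.array(c['camera_matrix']);E=np.array(c['extrinsics'])
    v,u=np.mgrid[:480,:640]
    x=(u-K[0,2])/K[0,0]*d; y=(v-K[1,2])/K[1,1]*d
    P=np.stack([x,-y,-d,np.ones_like(d)],-1)
    W=(P@np.linalg.inv(E).T)[...,:3]; W[d==0]=np.nan
    return W
E
python3 - <<'E'
from h import *
for n in('top','side'):
    p,d=shot(n,n+'1.png'); np.savez(n+'1.npz',p=p,d=d,W=world(n,d)); c=optics.camera_params(n);print(c)
print(sensors.observe())
E
```

```text
{'camera_matrix': array([[458.69246275,   0.        , 318.09293465],
       [  0.        , 458.69246275, 240.03922358],
       [  0.        ,   0.        ,   1.        ]]), 'extrinsics': array([[ 1.13584764e-02, -9.99935470e-01,  2.02361342e-04,
        -6.54246601e-02],
       [ 9.93387643e-01,  1.13072196e-02,  1.14250330e-01,
        -5.38554448e-01],
       [-1.14245246e-01, -1.09668642e-03,  9.93451972e-01,
        -1.19540792e+00],
       [ 0.00000000e+00,  0.00000000e+00,  0.00000000e+00,
         1.00000000e+00]])}
{'camera_matrix': array([[477.35983898,   0.        , 320.71770472],
       [  0.        , 477.35983898, 235.13086906],
       [  0.        ,   0.        ,   1.        ]]), 'extrinsics': array([[-9.99329396e-01, -3.66163131e-02,  5.95007624e-05,
         5.27110821e-01],
       [ 2.63460265e-02, -7.17903172e-01,  6.95644250e-01,
        -1.70053904e-01],
       [-2.54292119e-02,  6.95179315e-01,  7.18386438e-01,
        -1.02894873e+00],
       [ 0.00000000e+00,  0.00000000e+00,  0.00000000e+00,
         1.00000000e+00]])}
{'t': 0.1, 'joint_positions': array([ 1.07278515,  0.33384808,  0.03985953,  1.4662046 , -0.01340319,
        1.34326358, -0.05848457]), 'qvel': array([-0.00233421,  0.00036151,  0.00136579, -0.00248926, -0.00068873,
       -0.00033233, -0.00092965]), 'joint_torque': array([ 4.90665348e-03, -6.60018468e+01,  1.37056500e+00, -4.06468964e+01,
        1.72600761e-02,  8.98921222e-03,  4.16237242e-06]), 'position': array([ 0.25223623, -0.59861773,  0.23049428]), 'eef_rot': array([-7.04182938e-04,  9.80183063e-01,  1.98092481e-01, -1.88239600e-04]), 'ft_force': array([-0.27234024,  0.51507399,  0.07571549]), 'wrist_torque': array([-0.02355352, -0.0074535 , -0.01968445]), 'grasp_force': 0.0, 'finger_gap': 0.08551724569621558}
```

View pics/top1.png

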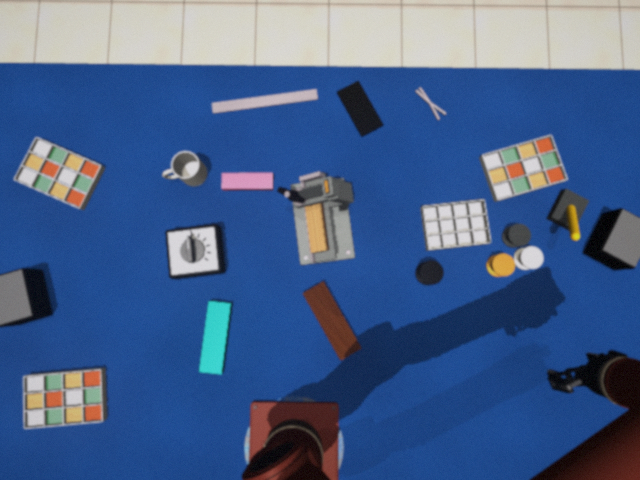

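View pics/side1.png

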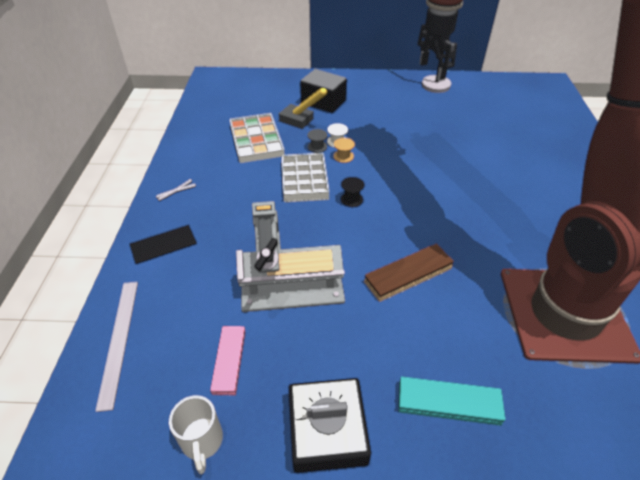

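Top view: the clamp is at about (323,220) with the light wood blank at (316,230), the handle at (290,193), and the timer at (195,250). Side view: the clamp is at (290,275), the handle at (266,255), and the timer at (328,420).

```bash
python3 - <<'E'
from h import *
a=np.load('top1.npz')['p'];b=np.load('side1.npz')['p']
A=cv2.resize(a[160:280,270:370],None,fx=4,fy=4,interpolation=cv2.INTER_CUBIC)
B=cv2.resize(b[190:310,225:355],None,fx=3,fy=4,interpolation=cv2.INTER_CUBIC)
cv2.imwrite('pics/c1.png',np.hstack([A,B])[:,:,::-1])
# clamp fit: bed plane points from the top
for n in('top','side'):
    z=np.load(n+'1.npz');W=z['W'];p=z['p'].astype(int)
    m=(W[...,2]>.012)&(W[...,0]>.4)&(W[...,0]<.75)&(W[...,1]>-.2)&(W[...,1]<.05)
    wood=m&(p[...,0]-p[...,2]>50)
    Q=W[wood];print(n,'wood',len(Q),np.nanmin(Q,0),np.nanmax(Q,0),np.nanmedian(Q,0))
    Q=Q[np.linalg.norm(Q-np.nanmedian(Q,0),axis=1)<.07]
    c=Q.mean(0);u,s,v=np.linalg.svd(Q-c);print('plane',c,v[2],v[0],s/len(Q)**.5)
    # dark handle
    dk=m&(p.sum(-1)<120)&(W[...,2]>.1);Q=W[dk];print('dark',len(Q),np.round(Q[::max(1,len(Q)//25)],3).tolist())
    # timer
    t=(W[...,1]>.15)&(W[...,1]<.4)&(W[...,0]>.4)&(W[...,0]<.65)
    k=t&(W[...,2]>.085)&(W[...,2]<.12);Q=W[k];c=Q.mean(0);u,s,v=np.linalg.svd((Q-c)[:,:2]);print('knob',len(Q),c,v[0],np.ptp((Q-c)[:,:2]@v.T,axis=0))
    k=t&(W[...,2]>.05)&(W[...,2]<.064);Q=W[k][:,:2].astype(np.float32);print('box',len(Q),cv2.minAreaRect(Q))
    print('ledge/plate: pts z by median')
E
```

```text
top wood 944 [ 0.40091239 -0.08442322  0.02051915] [ 0.65755042 -0.02431785  0.22466851] [ 0.5596996  -0.05557232  0.08984349]
plane [ 0.56306258 -0.05280148  0.09016252] [ 0.07121597 -0.49660516 -0.86505006] [-9.89990997e-01 -1.41129702e-01 -4.82549026e-04] [0.03467527 0.01414386 0.00279312]
dark 114 [[0.645, 0.032, 0.181], [0.643, 0.032, 0.18], [0.643, 0.023, 0.18], [0.64, 0.027, 0.183], [0.638, 0.03, 0.183], [0.64, 0.004, 0.175], [0.635, 0.027, 0.182], [0.636, -0.001, 0.179], [0.632, 0.003, 0.186], [0.634, -0.006, 0.18], [0.629, 0.001, 0.193], [0.632, -0.008, 0.178], [0.626, 0.0, 0.195], [0.628, -0.008, 0.185], [0.624, 0.0, 0.194], [0.624, -0.009, 0.194], [0.622, 0.005, 0.191], [0.621, -0.004, 0.196], [0.621, -0.014, 0.198], [0.619, 0.005, 0.193], [0.617, -0.005, 0.202], [0.618, -0.014, 0.201], [0.622, 0.009, 0.167], [0.616, -0.004, 0.195], [0.615, -0.014, 0.202], [0.618, -0.023, 0.188], [0.613, -0.009, 0.201], [0.615, -0.018, 0.191], [0.612, -0.018, 0.194]]
knob 167 [0.50341973 0.26549034 0.09572382] [-0.99224284 -0.12431472] [0.06722393 0.01533846]
box 2155 ((0.5038352012634277,
[... 995 characters left out ...]
033, 0.18], [0.635, 0.031, 0.177], [0.636, 0.034, 0.177], [0.635, 0.03, 0.173], [0.638, 0.036, 0.177], [0.637, 0.033, 0.174], [0.64, 0.038, 0.176], [0.638, 0.038, 0.176], [0.647, 0.039, 0.174], [0.645, 0.041, 0.177], [0.641, 0.04, 0.176], [0.64, 0.039, 0.175], [0.638, 0.036, 0.171], [0.645, 0.041, 0.174], [0.643, 0.044, 0.178], [0.641, 0.041, 0.175], [0.64, 0.039, 0.172], [0.644, 0.041, 0.171], [0.642, 0.039, 0.168], [0.641, 0.036, 0.165], [0.643, 0.036, 0.163]]
knob 428 [0.50698492 0.27174321 0.09686714] [0.99267773 0.12079289] [0.0676141  0.01539515]
box 4983 ((0.5063842535018921, 0.2701649069786072), (0.1300622969865799, 0.1397891491651535), 7.769851207733154)
ledge/plate: pts z by median
```

View pics/c1.png

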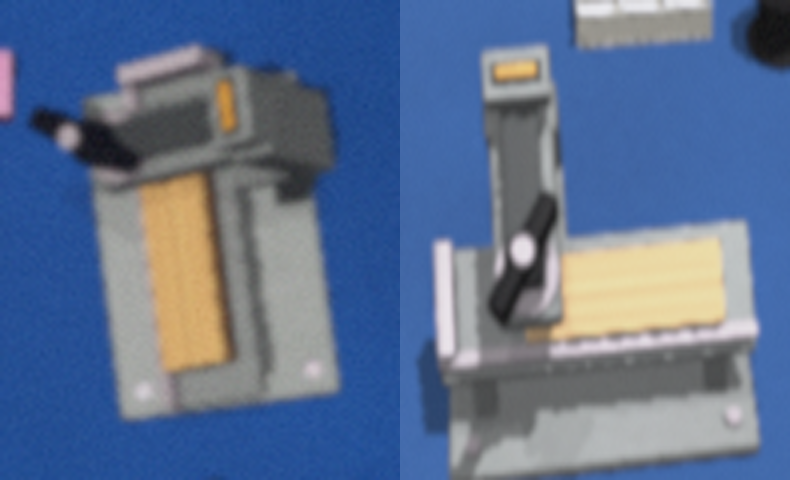

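Crop: the bar handle has a white cap at crop (68,135) in top and (522,250) in side. The blank's free end is near crop y≈365 (top). The tab (brass) is visible in its housing.

```bash
cat >> h.py <<'E'
def frame(yaw):
    y=np.array([np.cos(yaw),np.sin(yaw),0]);x=np.array([np.sin(yaw),-np.cos(yaw),0]);z=np.array([0,0,1.])
    n=-.5*x+np.sqrt(.75)*z; s=np.sqrt(.75)*x+.5*z   # s uphill, n normal
    return s,y,n
E
python3 - <<'E'
from h import *
for n in('top','side'):
    z=np.load(n+'1.npz');W=z['W'];p=z['p'].astype(int)
    near=(W[...,0]>.42)&(W[...,0]<.72)&(W[...,1]>-.2)&(W[...,1]<.1)
    wood=near&(p[...,0]-p[...,2]>50)&(W[...,2]>.07)&(W[...,2]<.12)
    Q=W[wood]; 
    s,y,nn=frame(.14); h=Q@nn; h0=np.median(h); k=abs(h-h0)<.004;Q=Q[k]
    r=cv2.minAreaRect(np.stack([Q@y,Q@s],1).astype(np.float32)*1000); print(n,'wood rect',r,len(Q))
    # yaw from base plate edges: low z grey points
    plate=near&(W[...,2]>.006)&(W[...,2]<.02);Q=W[plate];print('plate',cv2.minAreaRect(Q[:,:2].astype(np.float32)*1000))
    yaw=.143; s,y,nn=frame(yaw); F=W@np.stack([s,y,nn],1)*1000
    # bed surface h: grey points
    hb=h0*1000-20
    bed=near&(abs(F[...,2]-hb)<3);Q=F[bed];print('bed h',hb,'s',np.percentile(Q[:,0],[1,99]),'y',np.percentile(Q[:,1],[1,50,99]))
    # all high things: histogram
    F[...,2]-=hb
    dk=near&(p.sum(-1)<130)&(F[...,2]>100);
    print('handle med',np.median(F[dk],0),dk.sum())
    wh=near&(p.min(-1)>150)&(F[...,2]>90);print('white',np.round(F[wh],0).tolist()[:12], np.argwhere(wh)[:12].tolist())
    es=near&(F[...,2]>19)&(F[...,2]<27)&(F[...,1]>np.median(Q[:,1])+20);print('stop h22-27',np.percentile(F[es],[2,50,98],axis=0).round(0).tolist())
    br=near&(p[...,0]-p[...,2]>50)&(W[...,2]>.15);print('tab',np.median(F[br],0),np.ptp(F[br],axis=0),br.sum())
    ax=near&(abs(F[...,2]-76)<3);print('arm top',np.percentile(F[ax],[3,50,97],axis=0).round(0).tolist())
E
```

```text
top wood rect ((550.3611450195312, 157.3045196533203), (120.97652435302734, 47.79794692993164), 0.24572129547595978) 720
plate ((582.9967041015625, -45.93443298339844), (338.35980224609375, 228.44976806640625), 15.30842113494873)
bed h -7.254653394794383 s [ -3.74631437 260.89348501] y [429.27051768 547.60140326 685.58907239]
handle med [173.01538914 618.27343257 130.10640069] 126
white [[158.0, 628.0, 135.0], [157.0, 628.0, 129.0], [157.0, 625.0, 135.0], [160.0, 625.0, 134.0], [157.0, 623.0, 134.0], [159.0, 623.0, 133.0]] [[193, 286], [193, 287], [194, 286], [194, 287], [195, 286], [195, 287]]
stop h22-27 [[10.0, 570.0, 19.0], [161.0, 613.0, 21.0], [261.0, 715.0, 26.0]]
tab [255.42815602 624.40165053 114.63095357] [12.41995729 30.1802855  10.8252387 ] 49
arm top [[144.0, 600.0, 73.0], [204.0, 607.0, 75.0], [261.0, 645.0, 79.0]]
side wood rect ((555.269287109375, 155.94253540039062), (123.50801086425781, 44.67267608642578), 0.060195837169885635) 1060
plate ((592.9747314453125, -24.067153930664062), (333.57135009765625, 133.81178283691406), 27.72093963623047)
bed h -4.9878803732065915 s [ -0.64670902 208.96864718] y [429.82776955 572.092902   687.33859858]
handle med [144.75710139 630.43491156 129.78797731] 57
white [[266.0, 620.0, 111.0], [266.0, 618.0, 110.0], [267.0, 616.0, 107.0], [266.0, 614.0, 109.0], [266.0, 612.0, 108.0], [265.0, 610.0, 113.0], [265.0, 606.0, 110.0], [265.0, 644.0, 113.0], [265.0, 642.0, 111.0], [266.0, 640.0, 109.0], [266.0, 638.0, 107.0], [266.0, 636.0, 107.0]] [[202, 266], [202, 267], [202, 268], [202, 269], [202, 270], [202, 271], [202, 273], [203, 254], [203, 255], [203, 256], [203, 257], [203, 258]]
stop h22-27 [[10.0, 593.0, 19.0], [154.0, 686.0, 22.0], [191.0, 715.0, 26.0]]
tab [254.30784031 625.57199099 114.26265135] [10.54301593 27.43722396 10.79600499] 60
arm top [[137.0, 604.0, 73.0], [208.0, 616.0, 75.0], [246.0, 648.0, 78.0]]
```

```bash
cat >> h.py <<'E'
YAW=.1435; S,Y,N=frame(YAW); B=np.stack([S,Y,N],1)   # columns
AX=np.array([.1585,.625,-.005])     # axis point on the bed in s,y,n
def cl(s,y,h): return B@(AX+np.array([s,y,h])/1000)  # clamp mm -> world
def plan(Rt,P):
    o=sensors.observe();q=o['eef_rot'];R0=R.from_quat([q[1],q[2],q[3],q[0]]);Rt=R.from_matrix(Rt)
    rv=(R0.inv()*Rt).as_rotvec();d=np.array(P)-o['position']
    print('t',round(o['t'],2),'j',o['joint_positions'].round(2),'turn/30deg',np.degrees(rv/30).round(3),'shift(old frame)',(R0.inv().apply(d)*10).round(3),'shift(new)',(Rt.inv().apply(d)*10).round(3))
def tool(a=0):  # z=-N, tool x = Y turned by a (rad) about tool z
    return np.stack([Y,S,-N],1)@R.from_rotvec([0,0,a]).as_matrix()
E
python3 - <<'E'
from h import *
print('axis',cl(0,0,0),'grip',cl(0,0,120))
P=cl(-2,-133.5-11-25,70);print(P);plan(tool(),P)
for n in('top','side'):
    z=np.load(n+'1.npz');W=z['W'];p=z['p'].astype(int)
    F=(W@B-AX)*1000
    m=(p.sum(-1)<150)&(np.hypot(F[...,0],F[...,1])<45)&(F[...,2]>112)&(F[...,2]<140)
    Q=F[m];c=Q.mean(0);u,s,v=np.linalg.svd((Q-c)[:,:2]);pr=(Q-c)[:,:2]@v.T
    print(n,len(Q),'c',c,'dir',v[0],'ext',np.ptp(pr,axis=0),'mid',c[:2]+v.T@((pr.max(0)+pr.min(0))/2),'h',np.percentile(Q[:,2],[10,50,90]))
E
```

```text
axis [ 0.63856348 -0.04894845  0.07491987] grip [0.62998299 0.01043484 0.17884292]
[ 0.4655527  -0.03683381  0.13454165]
t 0.1 j [ 1.07  0.33  0.04  1.47 -0.01  1.34 -0.06] turn/30deg [-0.997 -0.127  0.477] shift(old frame) [ 4.147 -4.347  0.965] shift(new) [ 2.915 -5.031 -1.797]
top 123 c [ 10.13324013  -3.74669313 126.0034101 ] dir [ 0.80206892 -0.59723149] ext [66.61415452 23.65691402] mid [ 4.87459845 -1.69870639] h [113.79437463 128.57438848 131.69238344]
side 106 c [ -9.62790564   3.62045814 126.99798017] dir [-0.75496469  0.65576545] ext [60.92190598 15.07546879] mid [-4.28427913 -1.0913955 ] h [114.82908506 129.7108472  132.89008877]
```

```bash
python3 -m handwheel '[{"dx":0.345,"dy":-0.36,"dz":0.03},{"dx":0.345,"dy":-0.36,"dz":0.03},{"dx":0.345,"dy":-0.36,"dz":0.03},{"dx":0.345,"dy":-0.36,"dz":0.03},{"dx":0.345,"dy":-0.36,"dz":0.03},{"dx":0.345,"dy":-0.36,"dz":0.03},{"dx":0.345,"dy":-0.36,"dz":0.03},{"dx":0.345,"dy":-0.36,"dz":0.03},{"dx":0.345,"dy":-0.36,"dz":0.03},{"dx":0.345,"dy":-0.36,"dz":0.03},{"dx":0.345,"dy":-0.36,"dz":0.03},{"dx":0.345,"dy":-0.36,"dz":0.03},{"ax":-0.2,"ay":-0.025,"az":0.095},{"ax":-0.2,"ay":-0.025,"az":0.095},{"ax":-0.2,"ay":-0.025,"az":0.095},{"ax":-0.2,"ay":-0.025,"az":0.095},{"ax":-0.2,"ay":-0.025,"az":0.095},{}]' 0 40
python3 -c "
from h import *
plan(tool(),cl(-2,-133.5-11-25,6)); print(sensors.observe()['finger_gap'])"
```

```text
t 0.1 j [ 1.07  0.33  0.04  1.47 -0.01  1.34 -0.06] turn/30deg [-0.997 -0.127  0.477] shift(old frame) [ 4.067 -4.037  1.519] shift(new) [ 2.915 -5.031 -1.157]
0.08551724569621558$[0]: bad value
```

```bash
python3 -m handwheel '[{"dx":0.345,"dy":-0.36,"dz":0.03,"ax":0,"ay":0,"az":0}]' 0 40; python3 -m handwheel '[{"dx":0.345,"dy":-0.36,"dz":0.03}]' 0 40;
```

```text
t: 0.22
position: [0.2678, -0.5541, 0.2272]
eef_rot: [-0.0, 0.981, 0.196, -0.001]
ft_force: [0.8, 0.5, 0.4]
finger_gap: 0.0699
grasp_force: 0.0$[0]: bad value
```

```bash
python3 -m handwheel '[{"dx":0.345,"dy":-0.36,"dz":0.03,"ax":0,"ay":0,"az":0},{"dx":0.345,"dy":-0.36,"dz":0.03,"ax":0,"ay":0,"az":0},{"dx":0.345,"dy":-0.36,"dz":0.03,"ax":0,"ay":0,"az":0},{"dx":0.345,"dy":-0.36,"dz":0.03,"ax":0,"ay":0,"az":0},{"dx":0.345,"dy":-0.36,"dz":0.03,"ax":0,"ay":0,"az":0},{"dx":0.345,"dy":-0.36,"dz":0.03,"ax":0,"ay":0,"az":0},{"dx":0.345,"dy":-0.36,"dz":0.03,"ax":0,"ay":0,"az":0},{"dx":0.345,"dy":-0.36,"dz":0.03,"ax":0,"ay":0,"az":0},{"dx":0.345,"dy":-0.36,"dz":0.03,"ax":0,"ay":0,"az":0},{"dx":0.345,"dy":-0.36,"dz":0.03,"ax":0,"ay":0,"az":0},{"dx":0.345,"dy":-0.36,"dz":0.03,"ax":0,"ay":0,"az":0},{"dx":0,"dy":0,"dz":0,"ax":-0.2,"ay":-0.025,"az":0.095},{"dx":0,"dy":0,"dz":0,"ax":-0.2,"ay":-0.025,"az":0.095},{"dx":0,"dy":0,"dz":0,"ax":-0.2,"ay":-0.025,"az":0.095},{"dx":0,"dy":0,"dz":0,"ax":-0.2,"ay":-0.025,"az":0.095},{"dx":0,"dy":0,"dz":0,"ax":-0.2,"ay":-0.025,"az":0.095},{"dx":0,"dy":0,"dz":0,"ax":0,"ay":0,"az":0}]'
python3 -c "
from h import *
plan(tool(),cl(-2,-133.5-11-25,6)); print(sensors.observe()['finger_gap'])"
```

```text
t: 2.35
position: [0.4658, -0.0384, 0.1942]
eef_rot: [0.259, 0.963, 0.072, 0.019]
ft_force: [-0.0, 1.2, -0.9]
finger_gap: 0.0001
grasp_force: 0.0
t 2.35 j [ 0.28  0.06 -0.7   1.99  0.56  1.31 -2.05] turn/30deg [ 0.003 -0.003  0.01 ] shift(old frame) [-0.    -0.314  1.148] shift(new) [ 0.    -0.312  1.149]
5.1007000505952344e-05
```

```bash
python3 -m handwheel '[{"dx":0,"dy":-0.31,"dz":0.2,"ax":0,"ay":0,"az":0},{"dx":0,"dy":0,"dz":0.4,"ax":0,"ay":0,"az":0},{"dx":0,"dy":0,"dz":0.4,"ax":0,"ay":0,"az":0},{"dx":0,"dy":0,"dz":0.12,"ax":0,"ay":0,"az":0},{"dx":0,"dy":0,"dz":0,"ax":0,"ay":0,"az":0}]'
python3 - <<'E'
from h import *
b,_=shot('side');a,_=shot('top')
B_=cv2.resize(b[180:320,220:400],None,fx=4,fy=4,interpolation=cv2.INTER_CUBIC)
cv2.imwrite('pics/c2.png',B_[:,:,::-1])
E
```

```text
t: 2.98
position: [0.4704, -0.0697, 0.0831]
eef_rot: [0.259, 0.963, 0.069, 0.019]
ft_force: [-0.3, 0.3, 0.7]
finger_gap: 0.0001
grasp_force: 0.0
```

View pics/c2.png

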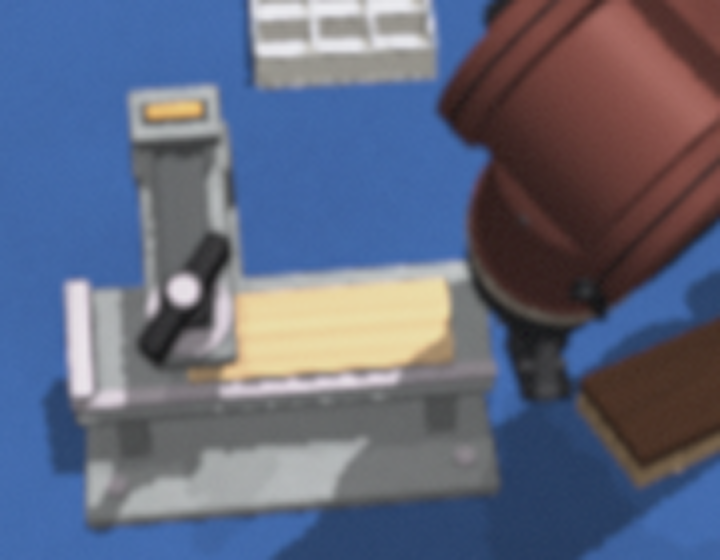

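The crop shows the blank (190–452, 280–380) and the closed fingertips ending near (545,395), just off the free end. I'll check the projection of the TCP against that.

```bash
cat >> h.py <<'E'
def proj(n,P):
    c=optics.camera_params(n);K=np.array(c['camera_matrix']);E=np.array(c['extrinsics'])
    q=(E@np.r_[P,1])[:3]*[1,-1,-1];return (K@q/q[2])[:2]
E
python3 - <<'E'
from h import *
P=sensors.observe()['position']
f=lambda P:((proj('side',P)-[220,180])*4).round()
print('tcp',f(P),'clamp mm',((B.T@P-AX)*1000).round(1))
for q in [(-2,-169,0),(-22.5,-133.5,20),(22.5,-133.5,20),(-22.5,-157,0),(0,55,24),(0,0,132),(95,0,114)]: print(q,f(cl(*q)))
E
```

```text
tcp [512. 313.] clamp mm [   0.7 -168.3   10.3]
(-2, -169, 0) [511. 322.]
(-22.5, -133.5, 20) [453. 358.]
(22.5, -133.5, 20) [445. 275.]
(-22.5, -157, 0) [493. 361.]
(0, 55, 24) [ 92. 344.]
(0, 0, 132) [186. 292.]
(95, 0, 114) [175. 111.]
```

```bash
python3 -m handwheel '[{"dx":0.1,"dy":-0.01,"dz":0.03,"ax":0,"ay":0,"az":0},{"dx":0.1,"dy":-0.01,"dz":0,"ax":0,"ay":0,"az":0},{"dx":0.05,"dy":0,"dz":0,"ax":0,"ay":0,"az":0},{"dx":0.08,"dy":0,"dz":0,"ax":0,"ay":0,"az":0},{"dx":0.08,"dy":0,"dz":0,"ax":0,"ay":0,"az":0}]'
python3 -m handwheel '[{"dx":0.06,"dy":0,"dz":0,"ax":0,"ay":0,"az":0},{"dx":0.06,"dy":0,"dz":0,"ax":0,"ay":0,"az":0},{"dx":0.06,"dy":0,"dz":0,"ax":0,"ay":0,"az":0}]'
python3 -c "
from h import *
P=sensors.observe()['position'];print(((B.T@P-AX)*1000).round(1))"
```

```text
t: 3.7
position: [0.5115, -0.063, 0.0793]
eef_rot: [0.259, 0.963, 0.07, 0.019]
ft_force: [-0.7, 0.8, 0.6]
finger_gap: 0.0001
grasp_force: 0.6
t: 4.08
position: [0.5293, -0.0605, 0.0794]
eef_rot: [0.259, 0.963, 0.07, 0.019]
ft_force: [-1.4, 0.2, -1.0]
finger_gap: 0.0001
grasp_force: 0.3
[  -1.4 -109.8    5.9]
```

```bash
for i in 1; do python3 -m handwheel '[{"dx":0.04,"dy":0,"dz":0,"ax":0,"ay":0,"az":0},{"dx":0.04,"dy":0,"dz":0,"ax":0,"ay":0,"az":0}]' | grep -E "pos|ft"; python3 -m handwheel '[{"dx":0.03,"dy":0,"dz":0,"ax":0,"ay":0,"az":0}]'| grep -E "pos|ft"; python3 -m handwheel '[{"dx":0.03,"dy":0,"dz":0,"ax":0,"ay":0,"az":0}]'| grep -E "pos|ft";  done
python3 -c "
from h import *
P=sensors.observe()['position'];print(((B.T@P-AX)*1000).round(1))"
```

```text
position: [0.537, -0.0594, 0.0794]
ft_force: [0.7, -1.0, -0.4]
position: [0.54, -0.0589, 0.0794]
ft_force: [0.4, 0.4, -1.1]
position: [0.5429, -0.0585, 0.0794]
ft_force: [-0.1, 0.5, -0.4]
[ -1.4 -96.    6. ]
```

```bash
python3 - <<'E'
from h import *
b,_=shot('side');a,_=shot('top')
B_=cv2.resize(b[190:310,230:360],None,fx=3,fy=4,interpolation=cv2.INTER_CUBIC)
A=cv2.resize(a[160:280,270:370],None,fx=4,fy=4,interpolation=cv2.INTER_CUBIC)
cv2.imwrite('pics/c3.png',np.hstack([A,B_])[:,:,::-1])
E
```

```text
(no output)
```

View pics/c3.png

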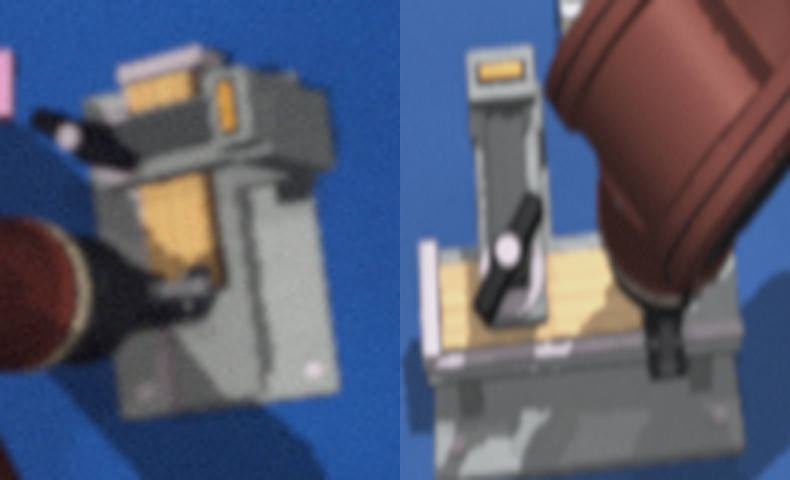

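The blank is past the foot and near the end stop (left end at side crop (440,300)). I'll keep nudging until the contact force shows it's home.

```bash
for i in 1; do python3 -m handwheel '[{"dx":0.015,"dy":0,"dz":0,"ax":0,"ay":0,"az":0}]' | grep -E "pos|ft"; python3 -m handwheel '[{"dx":0.015,"dy":0,"dz":0,"ax":0,"ay":0,"az":0}]'| grep -E "pos|ft"; python3 -m handwheel '[{"dx":0.01,"dy":0,"dz":0,"ax":0,"ay":0,"az":0}]'| grep -E "pos|ft";  done
```

```text
position: [0.5442, -0.0583, 0.0794]
ft_force: [-1.1, 0.3, -0.9]
position: [0.5442, -0.0583, 0.0794]
ft_force: [-12.9, 1.8, 9.0]
position: [0.5443, -0.0583, 0.0793]
ft_force: [-16.5, 2.8, 11.1]
```

```bash
python3 -m handwheel '[{"dx":-0.2,"dy":0,"dz":0,"ax":0,"ay":0,"az":0},{"dx":-0.1,"dy":0,"dz":-0.3,"ax":0,"ay":0,"az":0},{"dx":0,"dy":0,"dz":-0.5,"ax":0,"ay":0,"az":0},{"dx":0,"dy":0,"dz":-0.5,"ax":0,"ay":0,"az":0},{"dx":0.2,"dy":0,"dz":-0.3,"ax":0,"ay":0,"az":0},{"dx":0.4,"dy":0,"dz":0,"ax":0,"ay":0,"az":0},{"dx":0.4,"dy":0,"dz":0,"ax":0,"ay":0,"az":0.0},{"dx":0.2,"dy":0,"dz":0,"ax":0,"ay":0,"az":-0.3},{"dx":0,"dy":0,"dz":0,"ax":0,"ay":0,"az":-0.3},{"dx":0,"dy":0,"dz":0,"ax":0,"ay":0,"az":0}]' 0.55
python3 - <<'E'
from h import *
P=sensors.observe()['position'];print(((B.T@P-AX)*1000).round(1));plan(tool(np.radians(-51.5)),cl(0,0,165))
E
```

```text
t: 6.3
position: [0.6241, 0.0346, 0.2176]
eef_rot: [0.259, 0.94, 0.219, -0.021]
ft_force: [0.0, 0.1, -0.1]
finger_gap: 0.0471
grasp_force: 0.0
[ -2.1  -2.4 165.9]
t 6.3 j [ 0.14  0.44 -0.73  1.55  0.76  1.53 -1.82] turn/30deg [ 0.005  0.    -1.118] shift(old frame) [0.016 0.027 0.009] shift(new) [-0.001  0.031  0.009]
```

```bash
python3 -m handwheel '[{"dx":0.016,"dy":0.027,"dz":0,"ax":0,"ay":0,"az":-0.28},{"dx":0,"dy":0,"dz":0,"ax":0,"ay":0,"az":-0.28},{"dx":0,"dy":0,"dz":0,"ax":0,"ay":0,"az":-0.28},{"dx":0,"dy":0,"dz":0,"ax":0,"ay":0,"az":-0.28},{"dx":0,"dy":0,"dz":0.1,"ax":0,"ay":0,"az":0},{"dx":0,"dy":0,"dz":0,"ax":0,"ay":0,"az":0}]'
python3 - <<'E'
from h import *
P=sensors.observe()['position'];print(((B.T@P-AX)*1000).round(1));plan(tool(np.radians(-51.5)),cl(0,0,105))
b,_=shot('side');a,_=shot('top')
B_=cv2.resize(b[190:310,230:360],None,fx=3,fy=4,interpolation=cv2.INTER_CUBIC)
A=cv2.resize(a[140:260,250:350],None,fx=4,fy=4,interpolation=cv2.INTER_CUBIC)
cv2.imwrite('pics/c4.png',np.hstack([A,B_])[:,:,::-1])
E
```

```text
t: 7.05
position: [0.6269, 0.0271, 0.2094]
eef_rot: [0.242, 0.838, 0.479, -0.096]
ft_force: [0.6, -0.1, 0.7]
finger_gap: 0.0468
grasp_force: 0.0
[  0.7  -0.6 154.9]
t 7.05 j [ 0.2   0.46 -0.8   1.56  0.8   1.54 -1.26] turn/30deg [ 0.004  0.005 -0.006] shift(old frame) [ 0.01  -0.     0.499] shift(new) [0.009 0.001 0.499]
```

View pics/c4.png

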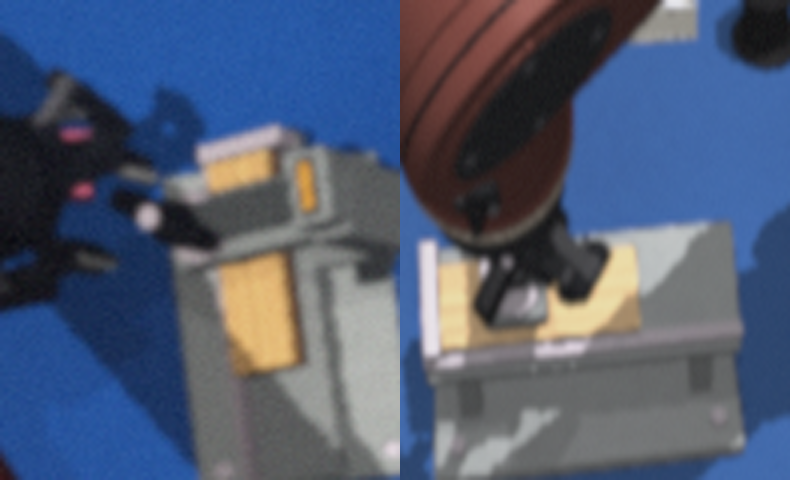

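The fingers straddle the bar, cap at top crop (150,218). j7 falls with +az, so I'll use the half-turned grasp to leave room for the whole tightening.

```bash
python3 -m handwheel '[{"dx":0,"dy":0,"dz":0,"ax":0,"ay":0,"az":-0.34},{"dx":0,"dy":0,"dz":0,"ax":0,"ay":0,"az":-0.34},{"dx":0,"dy":0,"dz":0,"ax":0,"ay":0,"az":-0.34},{"dx":0,"dy":0,"dz":0,"ax":0,"ay":0,"az":-0.34},{"dx":0,"dy":0,"dz":0,"ax":0,"ay":0,"az":-0.34},{"dx":0,"dy":0,"dz":0,"ax":0,"ay":0,"az":-0.34},{"dx":0,"dy":0,"dz":0,"ax":0,"ay":0,"az":-0.34},{"dx":0,"dy":0,"dz":0,"ax":0,"ay":0,"az":-0.34},{"dx":0,"dy":0,"dz":0,"ax":0,"ay":0,"az":-0.34},{"dx":0,"dy":0,"dz":0,"ax":0,"ay":0,"az":-0.34},{"dx":0,"dy":0,"dz":0,"ax":0,"ay":0,"az":-0.34},{"dx":0,"dy":0,"dz":0,"ax":0,"ay":0,"az":-0.34},{"dx":0,"dy":0,"dz":0,"ax":0,"ay":0,"az":-0.34},{"dx":0,"dy":0,"dz":0,"ax":0,"ay":0,"az":-0.34},{"dx":0,"dy":0,"dz":0,"ax":0,"ay":0,"az":-0.34},{"dx":0,"dy":0,"dz":0,"ax":0,"ay":0,"az":-0.34},{"dx":0,"dy":0,"dz":0,"ax":0,"ay":0,"az":-0.34},{"dx":0,"dy":0,"dz":0,"ax":0,"ay":0,"az":-0.22},{"dx":0,"dy":0,"dz":0,"ax":0,"ay":0,"az":0}]'
python3 - <<'E'
from h import *
P=sensors.observe()['position'];print(((B.T@P-AX)*1000).round(1));plan(tool(np.radians(128.5)),cl(0,0,105))
E
```

```text
t: 9.52
position: [0.6274, 0.0282, 0.2103]
eef_rot: [-0.095, -0.481, 0.837, -0.242]
ft_force: [0.7, -0.2, 0.2]
finger_gap: 0.0468
grasp_force: 0.0
[  0.2  -0.  156.2]
t 9.53 j [ 0.43  0.65 -1.21  1.55  1.02  1.71  1.77] turn/30deg [-0.006 -0.002 -0.001] shift(old frame) [-0.002  0.002  0.512] shift(new) [-0.002  0.001  0.512]
```

```bash
python3 -m handwheel '[{"dx":0,"dy":0,"dz":0.2,"ax":0,"ay":0,"az":0},{"dx":0,"dy":0,"dz":0.2,"ax":0,"ay":0,"az":0},{"dx":0,"dy":0,"dz":0.1,"ax":0,"ay":0,"az":0},{"dx":0,"dy":0,"dz":0,"ax":0,"ay":0,"az":0}]'
python3 -m handwheel '[{"dx":0,"dy":0,"dz":0,"ax":0,"ay":0,"az":0},{"dx":0,"dy":0,"dz":0,"ax":0,"ay":0,"az":0},{"dx":0,"dy":0,"dz":0,"ax":0,"ay":0,"az":0},{"dx":0,"dy":0,"dz":0,"ax":0,"ay":0,"az":0}]' 0 40
python3 - <<'E'
from h import *
P=sensors.observe()['position'];print(((B.T@P-AX)*1000).round(1));plan(tool(np.radians(128.5)),cl(0,0,105));print(sensors.observe()['wrist_torque'])
E
```

```text
t: 10.02
position: [0.6307, 0.0023, 0.166]
eef_rot: [-0.096, -0.481, 0.837, -0.242]
ft_force: [-0.1, 0.2, 0.4]
finger_gap: 0.0467
grasp_force: 0.0
t: 10.52
position: [0.6319, 0.0035, 0.168]
eef_rot: [-0.094, -0.482, 0.837, -0.243]
ft_force: [4.8, -0.2, 4.4]
finger_gap: 0.0254
grasp_force: 39.5
[  0.8   0.9 107.1]
t 10.53 j [ 0.47  0.68 -1.18  1.6   1.06  1.65  1.76] turn/30deg [-0.009  0.     0.002] shift(old frame) [-0.001  0.012  0.021] shift(new) [-0.001  0.012  0.021]
[-0.04181568 -0.97623748  0.57469883]
```

```bash
python3 - <<'E'
from h import *
b,db=shot('side');a,_=shot('top')
B_=cv2.resize(b[210:290,240:320],None,fx=5,fy=5,interpolation=cv2.INTER_CUBIC)
A=cv2.resize(a[160:240,250:330],None,fx=5,fy=5,interpolation=cv2.INTER_CUBIC)
cv2.imwrite('pics/c5.png',np.hstack([A,B_])[:,:,::-1])
f=lambda n,q,o:((proj(n,cl(*q))-o)*5).round()
for q in [(0,0,132),(26.6,-21,132),(-26.6,21,132),(0,0,105)]: print(q,f('top',q,[250,160]),f('side',q,[240,210])+[400,0])
E
```

```text
(0, 0, 132) [182. 170.] [532. 215.]
(26.6, -21, 132) [235. 202.] [583. 142.]
(-26.6, 21, 132) [130. 140.] [480. 289.]
(0, 0, 105) [213. 177.] [536. 230.]
```

View pics/c5.png

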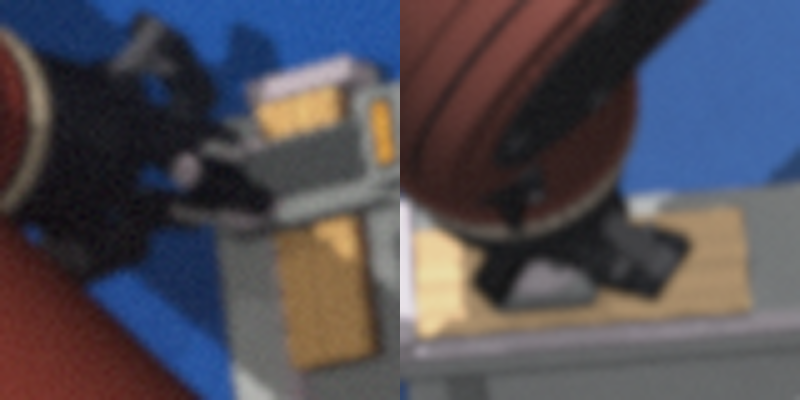

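```bash
python3 - <<'E'
from h import *
for n in('top','side'):
    z=np.load(n+'1.npz');W=z['W'];p=z['p'].astype(int)
    F=(W@B-AX)*1000
    m=(np.hypot(F[...,0],F[...,1])<48)&(F[...,2]>85)
    print(n);Q=F[m];L=p[m].sum(-1)
    print(np.histogram(Q[:,2],bins=range(85,150,5)))
    for lo in(118,124,127):
        T=Q[(Q[:,2]>lo)&(np.hypot(Q[:,0],Q[:,1])<40)];print(lo,len(T),cv2.minAreaRect(T[:,:2].astype(np.float32)),'ang',np.degrees(np.arctan2(*np.linalg.svd((T-T.mean(0))[:,:2])[2][0][::-1])))
    o=np.argsort(Q[:,0]);o=o[Q[o,2]>118]
    print([tuple(int(x) for x in Q[i])+(int(L[i]),) for i in o[::max(1,len(o)//30)]])
E
cat > /dev/null
```

```text
top
(array([  6, 120,  10,   6,  18,  37,  12,  17,  70,  69,   0,   0]), array([ 85,  90,  95, 100, 105, 110, 115, 120, 125, 130, 135, 140, 145]))
118 162 ((3.2121429443359375, -1.9916744232177734), (14.627243995666504, 68.93327331542969), 53.22983932495117) ang -36.99313967502206
124 145 ((3.216611862182617, -1.9726390838623047), (14.28114128112793, 68.95861053466797), 52.63560485839844) ang -37.099526373356994
127 128 ((3.1086063385009766, -2.1380538940429688), (13.82185173034668, 68.91866302490234), 53.51163864135742) ang -36.63831979938784
[(-24, 10, 129, 194), (-21, 8, 125, 184), (-19, 19, 130, 126), (-17, 11, 131, 101), (-15, 18, 127, 115), (-12, 18, 127, 118), (-11, 12, 131, 91), (-9, 0, 127, 358), (-8, 6, 132, 144), (-5, 6, 132, 256), (-4, 11, 124, 205), (-2, 0, 133, 447), (0, 2, 132, 496), (1, -5, 132, 412), (2, -9, 127, 125), (5, -8, 130, 146), (7, 4, 126, 144), (8, -9, 131, 111), (9, -8, 128, 83), (10, -4, 128, 98), (13, -12, 131, 88), (15, -2, 127, 88), (15, -5, 129, 72), (19, -8, 130, 76), (20, -22, 126, 312), (22, -14, 127, 91), (23, -19, 130, 93), (24, -9, 121, 68), (
[... 589 characters left out ...]
.33345031738281), 53.44614791870117) ang 143.38650031879666
[(-28, 19, 131, 156), (-26, 21, 119, 217), (-24, 21, 129, 118), (-22, 22, 129, 147), (-21, 9, 126, 105), (-19, 20, 132, 135), (-17, 16, 130, 149), (-15, 5, 127, 103), (-13, 16, 131, 150), (-12, 5, 129, 115), (-10, 8, 132, 161), (-9, 1, 131, 108), (-7, 6, 132, 183), (-5, 0, 131, 359), (-4, 6, 136, 449), (-2, 4, 136, 648), (0, 4, 135, 672), (1, -5, 132, 498), (3, -1, 134, 678), (3, -8, 128, 139), (5, -5, 130, 409), (7, 2, 132, 581), (9, 1, 132, 421), (11, -1, 132, 217), (13, -15, 128, 103), (14, -13, 129, 149), (16, -18, 120, 189), (18, -11, 132, 176), (20, -11, 132, 174), (22, -19, 130, 162), (23, -15, 133, 177), (25, -14, 133, 178)]
```

```bash
python3 - <<'E'
from h import *
d=np.array([np.cos(np.radians(36.7)),-np.sin(np.radians(36.7))]);e=np.array([-d[1],d[0]])
for n in('top','side'):
    z=np.load(n+'1.npz');W=z['W'];p=z['p'].astype(int)
    F=(W@B-AX)*1000
    m=(np.hypot(F[...,0],F[...,1])<45)&(F[...,2]>88)&(F[...,2]<126)
    Q=F[m];L=p[m].sum(-1);U=np.stack([Q[:,:2]@d,Q[:,:2]@e,Q[:,2],L],1).astype(int)
    U=U[np.argsort(-U[:,2])];print(n,U[U[:,2]>98].tolist()); V=U[U[:,2]<=98];print(V[::6].tolist())
o=sensors.observe();print(o['finger_gap'],o['grasp_force'],o['ft_force'],o['wrist_torque'])
E
```

```text
top [[6, 6, 125, 98], [-22, -6, 125, 184], [35, 4, 125, 76], [-20, 7, 124, 125], [-4, 7, 124, 292], [34, 6, 124, 83], [30, 7, 124, 83], [-10, 6, 124, 205], [22, -7, 124, 196], [35, 1, 123, 75], [23, 6, 123, 73], [34, -3, 122, 236], [36, 0, 122, 114], [7, 7, 122, 77], [13, 7, 122, 77], [19, 7, 122, 66], [36, -2, 121, 208], [25, 7, 121, 68], [34, 6, 120, 79], [37, 0, 120, 102], [-17, 7, 119, 127], [-11, 7, 119, 221], [34, 4, 119, 83], [37, 3, 118, 74], [6, 7, 118, 74], [37, -1, 118, 177], [34, 2, 117, 82], [0, 7, 117, 92], [-23, 7, 116, 138], [18, 7, 116, 77], [-6, 7, 116, 213], [28, 6, 116, 96], [9, 9, 114, 61], [10, 7, 114, 88], [5, 10, 114, 92], [6, 8, 113, 74], [32, 6, 113, 96], [6, -10, 113, 144], [33, 4, 113, 92], [6, 13, 113, 129], [37, 3, 113, 96], [33, -5, 113, 331], [-4, -9, 112, 195], [34, -5, 112, 293], [11, 7, 112, 67], [35, 5, 112, 84], [0, -10, 112, 157], [21, 7, 112, 95], [-1, 9, 112, 92], [10, 10, 112, 72], [-6, 7, 112, 132], [3, 12, 112, 108], [36, 1, 111, 135], [27, 7, 111, 114], [36, -4, 111, 263], [34, 0, 111, 115], [-20, 6, 111, 158], [-1, 12, 111, 148], [8, 12, 1
[... 3018 characters left out ...]
, 276], [13, -4, 107, 246], [-3, -10, 107, 148], [-34, -1, 107, 231], [21, -4, 106, 330], [-34, 3, 105, 282], [4, -10, 102, 382]]
[[11, 22, 98, 300], [34, 27, 97, 315], [18, 26, 96, 308], [28, 21, 96, 315], [28, 33, 96, 308], [3, -10, 96, 388], [25, 27, 95, 313], [21, 22, 95, 310], [24, 21, 95, 315], [32, 24, 95, 318], [24, 35, 95, 306], [-3, -13, 95, 364], [19, 18, 94, 306], [9, 23, 94, 294], [10, 21, 94, 298], [19, 21, 94, 314], [2, -11, 94, 392], [38, 23, 93, 323], [40, 20, 93, 319], [27, 25, 93, 315], [0, -13, 93, 423], [16, 19, 92, 312], [17, 29, 92, 292], [0, -12, 92, 399]]
0.02556952657071163 39.49440836906433 [ 4.7423302  -0.02652492  4.19365164] [ 0.00762269 -0.92890082  0.55084832]
```

The fingers closed on a Ø26 hub that reaches h≈113. I'll open, rise 10 mm and grip the bar itself.

```bash
python3 -m handwheel '[{"dx":0,"dy":0,"dz":0,"ax":0,"ay":0,"az":0},{"dx":0,"dy":0,"dz":0,"ax":0,"ay":0,"az":0},{"dx":0.01,"dy":0.005,"dz":-0.11,"ax":0,"ay":0,"az":-0.06},{"dx":0,"dy":0,"dz":0,"ax":0,"ay":0,"az":0}]' 0.5
python3 -m handwheel '[{"dx":0,"dy":0,"dz":0,"ax":0,"ay":0,"az":0},{"dx":0,"dy":0,"dz":0,"ax":0,"ay":0,"az":0},{"dx":0,"dy":0,"dz":0,"ax":0,"ay":0,"az":0},{"dx":0,"dy":0,"dz":0,"ax":0,"ay":0,"az":0}]' 0 40
cat >> h.py <<'E'
def st():
    o=sensors.observe();q=o['eef_rot'];M=R.from_quat([q[1],q[2],q[3],q[0]]).as_matrix()
    print('t',round(o['t'],2),'clamp',((B.T@o['position']-AX)*1000).round(1),'a',np.degrees(np.arctan2(M[:,0]@S,M[:,0]@Y)).round(1),'F(s,y,n)',(B.T@o['ft_force']).round(1),'T',(B.T@o['wrist_torque']).round(2),'gap',round(o['finger_gap'],4),'j7',o['joint_positions'][[2,6]].round(2))
E
python3 -c "
from h import *
st()"
```

```text
t: 11.12
position: [0.6293, 0.0094, 0.1778]
eef_rot: [-0.098, -0.496, 0.829, -0.24]
ft_force: [0.2, 1.2, 0.8]
finger_gap: 0.0427
grasp_force: 0.0
t: 11.62
position: [0.6305, 0.0078, 0.1775]
eef_rot: [-0.098, -0.494, 0.829, -0.241]
ft_force: [6.1, -0.6, 3.3]
finger_gap: 0.0128
grasp_force: 44.3
t 11.62 clamp [1.700e+00 1.000e-01 1.175e+02] a 126.7 F(s,y,n) [2.9 5.9 2.2] T [1.02 0.02 0.15] gap 0.0128 j7 [-1.19  1.79]
```

```bash
cat >> h.py <<'E'
def tab():
    for n in('top','side'):
        p,d=shot(n);W=world(n,d);p=p.astype(int);F=(W@B-AX)*1000
        m=(p[...,0]-p[...,2]>50)&(abs(F[...,0]-95)<20)&(abs(F[...,1])<25)&(F[...,2]>70)&(F[...,2]<160)
        if m.sum()>3: print(n,'tab',np.median(F[m],0).round(1),m.sum(),np.argwhere(m).mean(0).round(1))
E
python3 -m handwheel '[{"dx":0,"dy":0,"dz":0.005,"ax":0,"ay":0,"az":0.333},{"dx":0,"dy":0,"dz":0.005,"ax":0,"ay":0,"az":0.333},{"dx":0,"dy":0,"dz":0.005,"ax":0,"ay":0,"az":0.333},{"dx":0,"dy":0,"dz":0.005,"ax":0,"ay":0,"az":0.333},{"dx":0,"dy":0,"dz":0.005,"ax":0,"ay":0,"az":0.333},{"dx":0,"dy":0,"dz":0.005,"ax":0,"ay":0,"az":0.333}]'
python3 -c "
from h import *
st();tab()"
```

```text
t: 12.38
position: [0.63, 0.0074, 0.174]
eef_rot: [0.036, -0.012, 0.966, -0.257]
ft_force: [3.4, 2.6, -1.4]
finger_gap: 0.0127
grasp_force: 44.0
t 12.38 clamp [  0.2  -0.4 114.3] a -173.2 F(s,y,n) [-2.5  3.8 -0.2] T [0.77 1.18 0.14] gap 0.0127 j7 [-1.06  0.78]
top tab [ 97.1   0.3 108.9] 49 [186.2 326.8]
```

```bash
python3 -m handwheel '[{"dx":0,"dy":0,"dz":0.005,"ax":0,"ay":0,"az":0.333},{"dx":0,"dy":0,"dz":0.005,"ax":0,"ay":0,"az":0.333},{"dx":0,"dy":0,"dz":0.005,"ax":0,"ay":0,"az":0.333},{"dx":0,"dy":0,"dz":0.005,"ax":0,"ay":0,"az":0.333},{"dx":0,"dy":0,"dz":0.005,"ax":0,"ay":0,"az":0.333},{"dx":0,"dy":0,"dz":0.005,"ax":0,"ay":0,"az":0.333},{"dx":0,"dy":0,"dz":0.005,"ax":0,"ay":0,"az":0.333}]'|grep ft
python3 -c "
from h import *
st();tab()"
python3 -m handwheel '[{"dx":0,"dy":0,"dz":0.005,"ax":0,"ay":0,"az":0.333}]'|grep ft
python3 -c "
from h import *
st();tab()"
```

```text
ft_force: [12.7, 5.0, -9.8]
t 13.35 clamp [ -1.1   0.7 110.7] a -103.6 F(s,y,n) [-7.6 13.3 -6.9] T [2.87 2.21 0.17] gap 0.013 j7 [-0.9 -0.4]
top tab [ 97.2  -0.  105.3] 47 [186.4 327.4]
ft_force: [14.0, 4.0, -9.8]
t 13.57 clamp [ -1.1   1.  110.2] a -93.7 F(s,y,n) [-6.6 14.4 -7.5] T [3.19 2.23 0.17] gap 0.0131 j7 [-0.88 -0.56]
top tab [ 96.1  -0.4 104.4] 46 [186.6 327.6]
```

```bash
python3 -m handwheel '[{"dx":0.01,"dy":0.02,"dz":0.01,"ax":0,"ay":0,"az":0.2}]'|grep ft
python3 -c "
from h import *
st();tab()"
python3 -m handwheel '[{"dx":0,"dy":0,"dz":0.004,"ax":0,"ay":0,"az":0.25}]'|grep ft
python3 -c "
from h import *
st();tab()"
```

```text
ft_force: [-3.2, 4.0, 7.2]
t 13.8 clamp [ -1.3   1.5 109.8] a -87.8 F(s,y,n) [-0.2 -2.6  8.5] T [-0.51  0.52  0.13] gap 0.0128 j7 [-0.86 -0.66]
top tab [ 97.2  -1.4 104.8] 48 [186.8 327.7]
ft_force: [4.2, 5.1, 0.8]
t 14.03 clamp [ -1.2   1.6 109.4] a -80.3 F(s,y,n) [-3.5  4.9  3. ] T [1.09 1.2  0.15] gap 0.0127 j7 [-0.85 -0.79]
top tab [ 97.2  -1.6 104.6] 47 [186.6 327.8]
```

```bash
for k in 1; do python3 -m handwheel '[{"dx":0.002,"dy":0.002,"dz":0.005,"ax":0,"ay":0,"az":0.3}]'|grep ft
python3 -c "
from h import *
st();tab()"; python3 -m handwheel '[{"dx":0.002,"dy":0.002,"dz":0.005,"ax":0,"ay":0,"az":0.3}]'|grep ft
python3 -c "
from h import *
st();tab()"; done
```

```text
ft_force: [3.7, 4.8, 1.1]
t 14.25 clamp [ -1.1   1.8 108.9] a -71.2 F(s,y,n) [-3.1  4.4  3.1] T [0.96 1.04 0.21] gap 0.0128 j7 [-0.82 -0.94]
top tab [9.700e+01 1.000e-01 1.035e+02] 47 [186.5 327.8]
ft_force: [3.6, 4.2, 2.6]
t 14.47 clamp [ -1.1   2.1 108.5] a -62.2 F(s,y,n) [-1.8  4.2  4.1] T [0.92 0.92 0.22] gap 0.013 j7 [-0.8  -1.09]
top tab [ 97.2  -0.4 103.2] 46 [186.6 328. ]
```

```bash
for k in 1; do python3 -m handwheel '[{"dx":0.005,"dy":0.005,"dz":0.005,"ax":0,"ay":0,"az":0.3}]'|grep ft
python3 -c "
from h import *
st();tab()"; done
```

```text
ft_force: [0.8, 2.6, 4.8]
t 14.7 clamp [ -0.9   2.4 108. ] a -53.2 F(s,y,n) [0.3 1.2 5.4] T [0.14 0.52 0.12] gap 0.0125 j7 [-0.78 -1.25]
top tab [ 97.3   0.8 101.8] 47 [186.5 328.1]
```

```bash
python3 -m handwheel '[{"dx":0.002,"dy":0.002,"dz":0.003,"ax":0,"ay":0,"az":0.3}]'|grep ft
python3 -c "
from h import *
st();tab()"; python3 -m handwheel '[{"dx":0.002,"dy":0.002,"dz":0.005,"ax":0,"ay":0,"az":0.3}]'|grep ft
python3 -c "
from h import *
st();tab()"
```

```text
ft_force: [1.8, 3.0, 5.1]
t 14.93 clamp [ -0.7   2.6 107.5] a -44.3 F(s,y,n) [0.2 2.2 5.8] T [0.35 0.47 0.17] gap 0.0128 j7 [-0.76 -1.4 ]
top tab [ 9.700e+01 -1.000e-01  1.017e+02] 46 [186.5 328.2]
ft_force: [-0.6, 3.1, 7.6]
t 15.15 clamp [ -0.5   2.7 107. ] a -35.4 F(s,y,n) [ 1.1 -0.2  8.2] T [0.1  0.31 0.18] gap 0.0126 j7 [-0.74 -1.55]
top tab [ 96.7   0.3 101.8] 47 [186.5 328.2]
```

```bash
python3 -m handwheel '[{"dx":0.002,"dy":0,"dz":0,"ax":0,"ay":0,"az":0.25}]'|grep ft
python3 -c "
from h import *
st();tab()"; python3 -m handwheel '[{"dx":0,"dy":0,"dz":0.003,"ax":0,"ay":0,"az":0.2}]'|grep ft
python3 -c "
from h import *
st();tab()"
```

```text
ft_force: [0.4, 1.1, 3.8]
t 15.38 clamp [ -0.4   2.8 106.7] a -27.9 F(s,y,n) [1.1 0.6 3.8] T [0.31 0.16 0.21] gap 0.013 j7 [-0.72 -1.67]
top tab [ 97.1   0.8 101.5] 48 [186.4 328.2]
ft_force: [1.7, 0.9, 6.5]
t 15.6 clamp [ -0.2   2.9 106.3] a -21.9 F(s,y,n) [2.7 1.8 5.9] T [ 0.32 -0.05  0.2 ] gap 0.0132 j7 [-0.71 -1.77]
top tab [ 99.1  -1.5 114.6] 69 [186.1 326.6]
```

The tab popped (height jumped 13 mm). Release the handle and back off along the axis.

```bash
python3 -m handwheel '[{"dx":0,"dy":0,"dz":0,"ax":0,"ay":0,"az":0},{"dx":0,"dy":0,"dz":0,"ax":0,"ay":0,"az":0},{"dx":0,"dy":0,"dz":0,"ax":0,"ay":0,"az":0},{"dx":0,"dy":0,"dz":-0.3,"ax":0,"ay":0,"az":0},{"dx":0,"dy":0,"dz":-0.4,"ax":0,"ay":0,"az":0},{"dx":0,"dy":0,"dz":0,"ax":0,"ay":0,"az":0}]' 0.55
python3 - <<'E'
from h import *
st();tab()
c,s=np.cos(.131),np.sin(.131)
X=np.array([c,s,0]);Z=np.array([0,0,-1.]);M=np.stack([X,np.cross(Z,X),Z],1)
plan(M,[.505,.268,.16]);plan(M@R.from_rotvec([0,0,np.pi]).as_matrix(),[.505,.268,.16])
E
```

```text
t: 16.45
position: [0.6292, 0.0423, 0.2296]
eef_rot: [0.258, 0.933, 0.25, -0.027]
ft_force: [0.3, 0.4, -0.3]
finger_gap: 0.047
grasp_force: 0.0
t 16.45 clamp [ -2.    3.8 179.8] a -21.6 F(s,y,n) [-0.4  0.4 -0.1] T [-0.01  0.54 -0.01] gap 0.047 j7 [-0.74 -1.76]
top tab [ 99.3  -1.1 114.1] 68 [186.  326.6]
t 16.55 j [ 0.13  0.44 -0.73  1.53  0.76  1.56 -1.76] turn/30deg [0.995 0.18  0.728] shift(old frame) [ 0.068 -2.601 -0.65 ] shift(new) [-0.925 -2.427  0.667]
t 16.55 j [ 0.13  0.44 -0.73  1.53  0.76  1.56 -1.76] turn/30deg [-0.249  1.376 -5.092] shift(old frame) [ 0.068 -2.601 -0.65 ] shift(new) [0.925 2.427 0.667]
```

```bash
python3 -m handwheel '[{"dx":0,"dy":0,"dz":-0.4,"ax":0,"ay":0,"az":0},{"dx":0.01,"dy":-0.4,"dz":-0.25,"ax":0,"ay":0,"az":0},{"dx":0.01,"dy":-0.45,"dz":0,"ax":0,"ay":0,"az":0},{"dx":0.01,"dy":-0.45,"dz":0,"ax":0,"ay":0,"az":0},{"dx":0.01,"dy":-0.45,"dz":0,"ax":0,"ay":0,"az":0},{"dx":0.01,"dy":-0.45,"dz":0,"ax":0,"ay":0,"az":0},{"dx":0.02,"dy":-0.4,"dz":0,"ax":0,"ay":0,"az":0},{"dx":0,"dy":0,"dz":0,"ax":0.2,"ay":0.036,"az":0.146},{"dx":0,"dy":0,"dz":0,"ax":0.2,"ay":0.036,"az":0.146},{"dx":0,"dy":0,"dz":0,"ax":0.2,"ay":0.036,"az":0.146},{"dx":0,"dy":0,"dz":0,"ax":0.2,"ay":0.036,"az":0.146},{"dx":0,"dy":0,"dz":0,"ax":0.195,"ay":0.036,"az":0.144},{"dx":0,"dy":0,"dz":0,"ax":0,"ay":0,"az":0}]'
python3 - <<'E'
from h import *
c,s=np.cos(.131),np.sin(.131)
X=np.array([c,s,0]);Z=np.array([0,0,-1.]);M=np.stack([X,np.cross(Z,X),Z],1)
plan(M,[.505,.268,.077])
E
```

```text
t: 18.18
position: [0.5062, 0.2645, 0.1592]
eef_rot: [0.001, 0.998, 0.062, -0.0]
ft_force: [0.2, -0.4, -0.4]
finger_gap: 0.0468
grasp_force: 0.0
t 18.18 j [ 0.19  0.36 -0.91  1.72  0.3   1.22 -2.24] turn/30deg [ 0.005  0.001 -0.011] shift(old frame) [-0.007 -0.039  0.822] shift(new) [-0.007 -0.036  0.822]
```

```bash
python3 -m handwheel '[{"dx":-0.007,"dy":-0.037,"dz":0,"ax":0,"ay":0,"az":-0.34},{"dx":0,"dy":0,"dz":0,"ax":0,"ay":0,"az":-0.34},{"dx":0,"dy":0,"dz":0,"ax":0,"ay":0,"az":-0.34},{"dx":0,"dy":0,"dz":0,"ax":0,"ay":0,"az":-0.34},{"dx":0,"dy":0,"dz":0,"ax":0,"ay":0,"az":-0.34},{"dx":0,"dy":0,"dz":0,"ax":0,"ay":0,"az":-0.34},{"dx":0,"dy":0,"dz":0,"ax":0,"ay":0,"az":-0.34},{"dx":0,"dy":0,"dz":0,"ax":0,"ay":0,"az":-0.34},{"dx":0,"dy":0,"dz":0,"ax":0,"ay":0,"az":-0.34},{"dx":0,"dy":0,"dz":0,"ax":0,"ay":0,"az":-0.34},{"dx":0,"dy":0,"dz":0,"ax":0,"ay":0,"az":-0.34},{"dx":0,"dy":0,"dz":0,"ax":0,"ay":0,"az":-0.34},{"dx":0,"dy":0,"dz":0,"ax":0,"ay":0,"az":-0.34},{"dx":0,"dy":0,"dz":0,"ax":0,"ay":0,"az":-0.34},{"dx":0,"dy":0,"dz":0,"ax":0,"ay":0,"az":-0.34},{"dx":0,"dy":0,"dz":0,"ax":0,"ay":0,"az":-0.34},{"dx":0,"dy":0,"dz":0,"ax":0,"ay":0,"az":-0.34},{"dx":0,"dy":0,"dz":0,"ax":0,"ay":0,"az":-0.22},{"dx":0,"dy":0,"dz":0,"ax":0,"ay":0,"az":0}]'
python3 - <<'E'
from h import *
c,s=np.cos(.128),np.sin(.128)
X=-np.array([c,s,0]);Z=np.array([0,0,-1.]);M=np.stack([X,np.cross(Z,X),Z],1)
plan(M,[.505,.268,.078])
b,_=shot('side');a,_=shot('top')
B_=cv2.resize(b[360:480,270:390],None,fx=4,fy=4,interpolation=cv2.INTER_CUBIC)
A=cv2.resize(a[200:300,150:230],None,fx=4,fy=4.8,interpolation=cv2.INTER_CUBIC)
cv2.imwrite('pics/c6.png',np.hstack([A,B_])[:,:,::-1])
E
```

```text
t: 20.55
position: [0.5039, 0.2722, 0.1597]
eef_rot: [-0.0, -0.066, 0.998, -0.001]
ft_force: [-0.6, -0.6, 0.3]
finger_gap: 0.0468
grasp_force: 0.0
t 20.55 j [ 0.41  0.55 -1.29  1.7   0.54  1.31  0.72] turn/30deg [-0.003 -0.001  0.007] shift(old frame) [-0.006 -0.042  0.817] shift(new) [-0.006 -0.043  0.817]
```

View pics/c6.png

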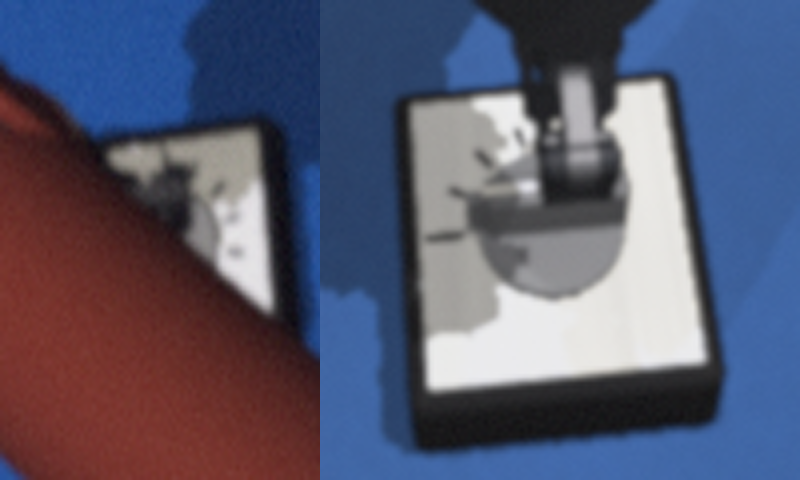

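```bash
python3 -m handwheel '[{"dx":-0.006,"dy":-0.042,"dz":0.2,"ax":0,"ay":0,"az":0},{"dx":0,"dy":0,"dz":0.3,"ax":0,"ay":0,"az":0},{"dx":0,"dy":0,"dz":0.25,"ax":0,"ay":0,"az":0},{"dx":0,"dy":0,"dz":0.06,"ax":0,"ay":0,"az":0},{"dx":0,"dy":0,"dz":0,"ax":0,"ay":0,"az":0}]'
python3 -m handwheel '[{"dx":0,"dy":0,"dz":0,"ax":0,"ay":0,"az":0},{"dx":0,"dy":0,"dz":0,"ax":0,"ay":0,"az":0},{"dx":0,"dy":0,"dz":0,"ax":0,"ay":0,"az":0},{"dx":0,"dy":0,"dz":0,"ax":0,"ay":0,"az":0}]' 0 30
```

```text
t: 21.28
position: [0.5052, 0.2676, 0.079]
eef_rot: [-0.0, -0.065, 0.998, -0.0]
ft_force: [1.1, -0.4, 0.7]
finger_gap: 0.0467
grasp_force: 0.0
t: 21.78
position: [0.5057, 0.2697, 0.0805]
eef_rot: [0.001, -0.065, 0.998, 0.001]
ft_force: [-0.7, 6.3, 0.8]
finger_gap: 0.0136
grasp_force: 35.6
```

```bash
python3 -m handwheel '[{"dx":0,"dy":0.02,"dz":0,"ax":0,"ay":0,"az":0.3},{"dx":0,"dy":0,"dz":0,"ax":0,"ay":0,"az":0.32},{"dx":0,"dy":0,"dz":0,"ax":0,"ay":0,"az":0.32},{"dx":0,"dy":0,"dz":0,"ax":0,"ay":0,"az":0.32},{"dx":0,"dy":0,"dz":0,"ax":0,"ay":0,"az":0.32},{"dx":0,"dy":0,"dz":0,"ax":0,"ay":0,"az":0.32},{"dx":0,"dy":0,"dz":0,"ax":0,"ay":0,"az":0.32},{"dx":0,"dy":0,"dz":0,"ax":0,"ay":0,"az":0.32},{"dx":0,"dy":0,"dz":0,"ax":0,"ay":0,"az":0.03},{"dx":0,"dy":0,"dz":0,"ax":0,"ay":0,"az":0},{"dx":0,"dy":0,"dz":0,"ax":0,"ay":0,"az":0}]'
python3 - <<'E'
from h import *
o=sensors.observe();q=o['eef_rot'];M=R.from_quat([q[1],q[2],q[3],q[0]]).as_matrix()
print('yaw bar',np.degrees(np.arctan2(-M[1,0],-M[0,0])),'want',7.4-77.1,o['wrist_torque'])
E
```

```text
t: 23.15
position: [0.5056, 0.27, 0.0804]
eef_rot: [0.001, 0.57, 0.822, 0.001]
ft_force: [-1.4, -1.4, 8.3]
finger_gap: 0.013
grasp_force: 36.6
yaw bar -69.44324258741821 want -69.69999999999999 [-0.44225892  0.48195339 -0.00402381]
```

```bash
python3 -m handwheel '[{"dx":0,"dy":0,"dz":0,"ax":0,"ay":0,"az":0},{"dx":0,"dy":0,"dz":0,"ax":0,"ay":0,"az":0},{"dx":0,"dy":0,"dz":0,"ax":0,"ay":0,"az":0},{"dx":0,"dy":0,"dz":-0.2,"ax":0,"ay":0,"az":0},{"dx":0,"dy":0,"dz":-0.5,"ax":0,"ay":0,"az":0},{"dx":0,"dy":0,"dz":-0.5,"ax":0,"ay":0,"az":0},{"dx":0,"dy":0,"dz":-0.3,"ax":0,"ay":0,"az":0},{"dx":0,"dy":0,"dz":0,"ax":0,"ay":0,"az":0},{"dx":0,"dy":0,"dz":0,"ax":0,"ay":0,"az":0}]' 0.5
python3 - <<'E'
from h import *
tab()
b,d=shot('side')
B_=cv2.resize(b[180:480,210:400],None,fx=2,fy=2,interpolation=cv2.INTER_CUBIC)
cv2.imwrite('pics/c7.png',B_[:,:,::-1])
W=world('side',d)
k=(abs(W[...,2]-.097)<.006)&(np.hypot(W[...,0]-.5065,W[...,1]-.271)<.042);Q=W[k][:,:2];c=Q.mean(0);v=np.linalg.svd(Q-c)[2][0];print('knob',len(Q),c,np.degrees(np.arctan2(v[1],v[0])))
p=b.astype(int);F=(W@B-AX)*1000
m=(p[...,0]-p[...,2]>50)&(F[...,2]>15)&(F[...,2]<26)&(abs(F[...,0])<30);print('blank y range',np.percentile(F[m][:,1],[1,99]))
E
```

```text
t: 24.28
position: [0.5049, 0.2696, 0.2294]
eef_rot: [0.0, 0.571, 0.821, 0.0]
ft_force: [-0.1, -0.2, -0.3]
finger_gap: 0.0429
grasp_force: 0.0
top tab [ 98.9  -1.1 114.5] 68 [186.  326.6]
side tab [ 95.2   1.2 117.9] 66 [207.  263.1]
knob 341 [0.5060391  0.27253966] 110.86285503511073
blank y range [-52.22734849  54.97065524]
```

View pics/c7.png

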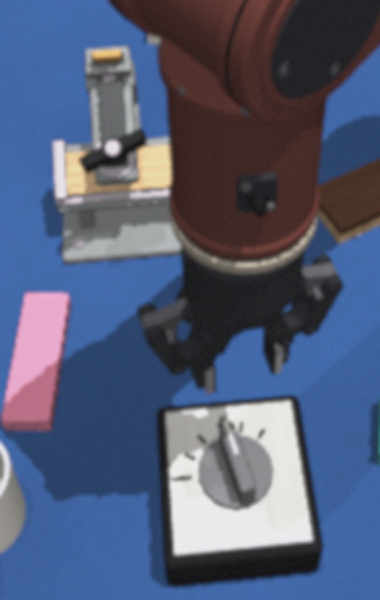

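The knob's pointer at (225,425) sits on the third mark after off. The tab is out at (105,55), and the blank reaches the stop face.

```bash
python3 -c "
from rig import bot
print(bot.finish_job())"
```

```text
the job is handed in; nothing more can be done
None
```

The job is done and handed in at about 24 s of the 72 s limit: the blank is home against the end stop, the clamp was tightened until the tab popped and no further, and the timer knob is on the third click.

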